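# Close the insulated coffee jug: bayonet lid, lip over the spout, flap shut

## Robot

A 7-joint arm with a two-finger parallel gripper is mounted at the origin on a cart in front of the work surface, level with it; the furniture and walls round the work are solid. World frame = base frame: x ahead of the robot, y to its left, z up, the work surface at z = 0. Lengths are in mm, angles in rad, forces in N, time in s.
With the tool pointing down it reaches from about 350 to 900 mm from the base axis. Payload 8.1 kg.
Tool frame: the origin (TCP) lies midway between the tips of the shut fingers; the grasp point (between the pads) lies 19 mm behind it; z points along the fingers, y is the direction in which the jaws open and shut (so a half turn about z gives the same grasp; the last joint's range is limited). The gripper opens to 85 mm and grips with 20 to 120 N. Pads are 22 mm wide; open, the fingers measure 114 mm over their backs; the gripper's body (76 mm by 85 mm) begins 54 mm behind the grasp point. The pads swing forward as they close: fully open they stand 13 mm farther back than shut.
Start: joints at [-1.203, 0.434, 0.025, 1.573, -0.012, 1.134, -0.075], TCP at [283.527, 557.004, 231.323] pointing down, gripper open.
Joint ranges: [-2.62, 2.62], [-0.44, 2.09], [-1.27, 1.32], [0.08, 2.57], [-1.32, 4.46], [0.12, 2], [-2.74, 2.74]. Speed limits (rad/s): [2.22, 2.22, 3.01, 3.01, 3.14, 3.14, 3.14].

## Interface

Orientations are given as a unit quaternion [w, x, y, z].
In Python, from workcell import robot gives the robot as it stands.
- The arm moves only by the shell command python3 -m jog 'ROWS' [FORCE]. ROWS is JSON, a list of rows, each an object with "rot": the turn, a rotation vector about the tool's x, y, z in rad, a list of three; "travel": the shift along the tool's x, y, z in mm, a list of three; "grip": the opening, from -1 (shut) to 1 (fully open). A call has 1 to 12 rows; each row is the pose to reach, as a shift and turn from the pose commanded when the call began, along the tool's axes at that moment; what a row does not reach only later rows make up. A row lasts 1/8 s, in which the tool goes at most 62.5 mm and 10.7 degrees, less where a joint would pass 70% of its speed; a pose out of reach is approached as far as the arm can. A call with a gripper value outside its range is refused whole. The fingers move at their own pace and stop on an object; FORCE is the grip in N (left out, the last holds). Time passes only in rows, so rows that repeat a pose let the fingers close. It gives the time, the measured TCP pose, the force and the opening at its end, in the units of the state.
- robot.read_state(): the state, without advancing time (a new reading comes with each control period).
- robot.capture(name): name is "scene" or "top" or "wrist"; returns the picture (480x640x3 uint8, red, green, blue); there is no depth.
- robot.camera_params(name): a dict with "fx", "fy", "cx", "cy" (pixels), "distortion" ([k1, k2, p1, p2, k3] as OpenCV has them; the pictures are not rectified), "origin" and "attitude" of the camera in the world; the wrist camera has in their place "mount" (4x4, takes a point from camera to tool coordinates, whose origin is the TCP and whose axes are the flange's). Camera axes: x right, y up, looking along -z (the intrinsics and any distortion apply to the point x, -y, -z); pixel columns grow to the right and rows downward; lengths in mm; the calibration is good to about 2 mm. A picture is of the moment at which its call begins: read the wrist's pose just before it. camera_params takes no time and is no camera call.
- robot.finish_job(): hands the job in, once; it reports no verdict.
Trained networks look in the newest picture that a camera, given by its name, has taken for a name from the list of things; names that differ only in an ending like _2 or _b are one class to them, and where a whole thing is asked for, a point or a joint stands for the part that bears it (a point fixed in the world has none). Each returns a list of dicts, best first, with "score" (0 to 1); they miss things now and then, are a little off and sometimes report something else, mostly with a low value. They report only what shows in the picture. A call takes as long as a camera call. They do not tell look-alikes from the thing itself.
- robot.masks_of(label, camera): "mask" (480x640 bool, what is visible of it) and "xy" ([column, row] in pixels, amid what is visible of it).
The state is a dict: "clock": time; "joints": joint angles; "joint_vel": joint speeds; "tau": joint torques, N m; "ee_pos": TCP position; "tool_rot": TCP orientation; "contact_force": force on the tool from outside, world axes, zero at the start; "ft_torque": the same for the moment, N m; "grip_width": finger opening in mm.
Only numpy, scipy, OpenCV 4.12 (cv2) and the standard library are available. Lean on these libraries where they do the work, as an engineer would, in place of code of your own. Each camera call takes 0.05 s, during which the arm holds its last target.

## Task

Close the insulated coffee jug for serving: set its lid on the mouth with the pouring lip roughly over the jug's spout, feel for the gaps by turning the lid backward (anticlockwise from above) until it drops, then turn it forward (clockwise) to the stop so that the lip stands right over the spout. Fold the steel flap on the lid shut. Leave the jug standing upright about where it is and do not disturb the cups or the tamper.

Things in the scene. Friction and masses are not known exactly. Their poses are not given: they have to be found in the camera images.
- jug: loose insulated jug, 1.1 to 1.7 kg: round steel body of 110 mm diameter, black collar of 89 mm diameter, rim of the mouth 150 mm above the table. Origin: centre of its underside; z up; +x points from the axis to the pouring spout, -x to the loop handle (black bar 15 mm thick that reaches 103 mm from the axis, top at 147 mm)
- jug_mouth (a point): centre of the open mouth at rim height, on the jug's axis. An inturned rim 6 mm thick leaves a round hole of 62 mm diameter, 77 mm wide below the rim, with two gaps in the inturned rim. Below the rim, stops end the way of a lug in both directions
- jug_gap (a point): centre of one of the two gaps in the inturned rim, at rim height, 35 mm from the jug's axis, 150 degrees anticlockwise (seen from above) of the spout; the other is half a turn on. Each gap is 46 degrees wide
- jug_spout (a point): the tip of the jug's spout, level with the rim, 56 mm from the jug's axis
- lid: loose lid, 0.13 to 0.21 kg, standing on the table on its plug (grey, 58 mm diameter, 30 mm high, foot bevelled 5 mm). Origin: centre of the plug's foot, on the lid's axis; z up; +x points to the pouring lip. Cap: black disc of 96 mm diameter, 30 to 42 mm above the origin. Set with its lugs on the rim the origin is 134 mm above the jug's origin; dropped and seated, cap on the rim, 120 mm
- lid_lug (a point): underside of one of the two side lugs on the plug, at the lid's +y (the other at -y), 16 mm above the lid's origin. Each lug is 30 degrees wide, 5 mm thick and reaches 36 mm from the axis. Over the gaps the lip stands about 60 degrees (give or take 5) anticlockwise of the spout; dropped and pushed home, the lid turns clockwise under the rim to the stop, where the lip is over the spout
- lid_lip (a point): tip of the lid's rounded pouring lip, at the cap's underside, 56 mm from the lid's axis; with the lid closed it coincides with jug_spout. The lid also fits the wrong way, half a turn round, with the lip over the handle
- lid_bar (a point): grip point in the lid's twist bar, on the lid's axis, 64 mm above its origin. The bar is an upright black grip 44 mm long along the lid's x (from -25 to +19 mm), 16 mm wide along y, from 42 to 75 mm above the origin: take it from above, across y
- lid_flap (a joint): the steel flap over the pouring slot, hinged on the lid 22 mm from its axis, between the bar and the lip: 0 = shut, lying flat on the cap; up to 1 rad open, sloping up towards the lip. It stays where it is left (friction 0.012 N m). Its tip is pushed down and outward along its arc; pressed straight down while steep, it can jam under a finger
- lid_flap_tip (a point): free end of the flap: 30 mm from the hinge line and 2 mm above it; 52 mm from the lid's axis and 47 mm above the lid's origin when shut. The flap is 24 mm wide and 4 mm thick
- cup_a: small blue cup, 63x93x53 mm, a bystander; origin at the centre of its underside
- cup_b: small blue cup like the other, a bystander; origin at the centre of its underside
- tamper: coffee tamper with a 58 mm steel foot and wooden handle, 94 mm high, a bystander; origin at the centre of its underside
There are look-alikes about, which are no part of the job. What is shaped like the lid but pink is not meant.

How it is judged (in metres and radians):
On the way, in this order (a step that is already met when the one before it is completed fails the run):
1. the lid is set upright on the jug's mouth, its lugs on the rim, not yet dropped, its lip within about 45 degrees of the spout (z of lid in the frame of jug between 0.129 and 0.139 m and horizontal distance between lid and jug below 0.007 m and contact force between lid and jug above 0.2 N and x of lid_lip in the frame of jug above 0.038 m), for 0.1 s.
2. turned backward, the lid has dropped through the gaps (z of lid in the frame of jug between 0.115 and 0.126 m and y of lid_lip in the frame of jug above 0.035 m), for 0.1 s.
3. turned forward, the lid is at the stop with its lip over the spout (z of lid in the frame of jug below 0.124 m and distance between lid_lip and jug_spout below 0.01 m), for 0.1 s.
At the end, for the whole second after the job is handed in: The lid sits down on the jug's rim (origin 116 to 123 mm above the jug's), its lip within 10 mm of the spout's tip, the flap shut (under 0.12 rad), the jug upright (under 0.05 rad) on the table, all at rest (z of lid in the frame of jug between 0.116 and 0.123 m and distance between lid_lip and jug_spout below 0.01 m and value of joint lid_flap below 0.12 rad and angle between jug's own z axis and vertical below 0.05 rad and height (world z) of jug below 0.005 m and linear speed of each of jug, lid below 0.02 m/s); the robot touches nothing.
It fails at once if the jug is tipped by more than 0.25 rad (angle between jug's own z axis and vertical above 0.25 rad).
It fails at once if the jug is pushed more than 60 mm from its place (distance of jug from where it was at the start of the episode above 0.06 m).
It fails at once if a cup or the tamper is disturbed by more than 20 mm (distance of any of cup_a, cup_b, tamper from where it was at the start of the episode above 0.02 m).
It also fails if it takes over 48 s, if anything falls off the work surface, if the arm or the gripper's body presses on something with over 40 N, if the wrist force passes 120 N, or if a joint passes its speed limit or range.

## Working session

There is one attempt and no reset: what is moved stays moved. The work goes in short steps, Python scripts to look and compute and a shell command to move; the robot and the scene stay as the last step left them, time stands still between calls to the robot, and variables do not carry over. Pictures are saved under pics/ and viewed, and the job is handed in when it is done.

```bash
ls; mkdir -p pics
python3 - <<'E'
from workcell import robot
import cv2
print(robot.read_state())
for n in ("scene","top","wrist"):
    im=robot.capture(n); cv2.imwrite(f"pics/{n}0.png",im[:,:,::-1]); print(n,robot.camera_params(n))
E
```

```text
pics
{'clock': 0.0, 'joints': array([-1.2025849 ,  0.43523682,  0.02498665,  1.57411121, -0.01156563,
        1.13401073, -0.07509368]), 'joint_vel': array([-2.49168985e-04, -1.24772754e-03,  4.72449632e-06,  6.15413996e-04,
       -3.20749671e-04,  4.55391086e-04,  1.91868818e-03]), 'tau': array([-4.66285492e-04, -6.70464206e+01,  1.02453366e+00, -3.16219175e+01,
        1.54164084e-02,  1.26576796e-02, -1.43799349e-05]), 'ee_pos': array([283.3402014 , 556.50433679, 230.51209334]), 'tool_rot': array([-9.86430239e-05,  2.33267342e-01,  9.72412304e-01, -8.04952578e-04]), 'contact_force': array([-0.46429876,  0.13398927, -0.36102   ]), 'ft_torque': array([-0.00098906,  0.07571516,  0.01281659]), 'grip_width': 85.39141286459522}
scene {'fx': 573.8379817716653, 'fy': 573.8379817716653, 'cx': 321.7211012985857, 'cy': 254.82010860432052, 'distortion': array([-0.00859137,  0.        ,  0.        ,  0.        ,  0.        ]), 'origin': array([  75.91404326, -849.71784849,  657.6409376 ]), 'attitude': array([ 0.83626016,  0.49178854, -0.13309142, -0.2027305 ])}
top {'fx': 435.431185318563, 'fy': 435.431185318563, 'cx': 317.1860744193967, 'cy': 246.81088765767026, 'distortion': array([-0.07211007,  0.        ,  0.        ,  0.        ,  0.        ]), 'origin': array([ 372.59948805,  -10.40344047, 1015.71387487]), 'attitude': array([-0.70100414, -0.07873394,  0.06125771,  0.70614563])}
wrist {'fx': 349.68922890199815, 'fy': 349.68922890199815, 'cx': 322.5946175002996, 'cy': 245.88535103273395, 'distortion': array([-0.05532118,  0.        ,  0.        ,  0.        ,  0.        ]), 'mount': array([[ 6.55261803e-04,  9.61529579e-01,  2.74700637e-01,
         6.90000841e+01],
       [ 9.99999730e-01, -7.21206816e-04,  1.39060688e-04,
        -1.72680292e+00],
       [ 3.31826937e-04,  2.74700472e-01, -9.61529792e-01,
        -1.42202625e+02],
       [ 0.00000000e+00,  0.00000000e+00,  0.00000000e+00,
         1.00000000e+00]])}
```

View pics/scene0.png

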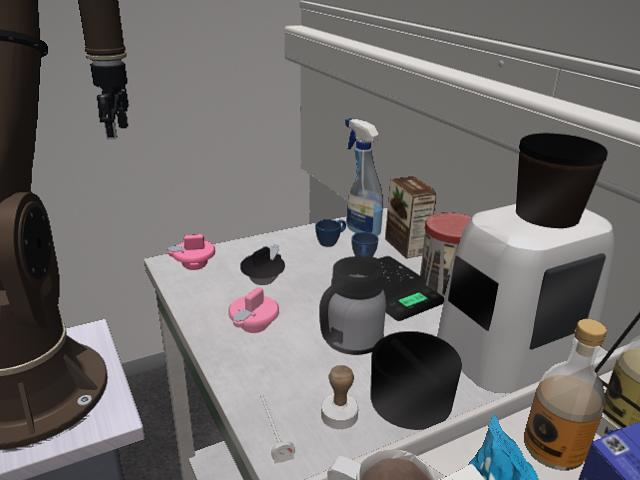

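View pics/top0.png

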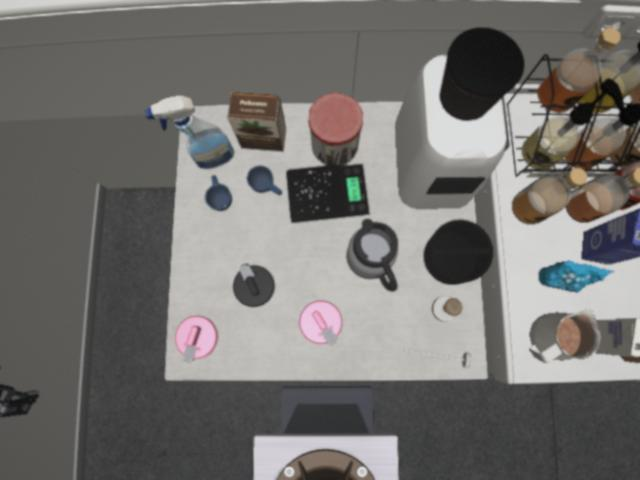

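View pics/wrist0.png

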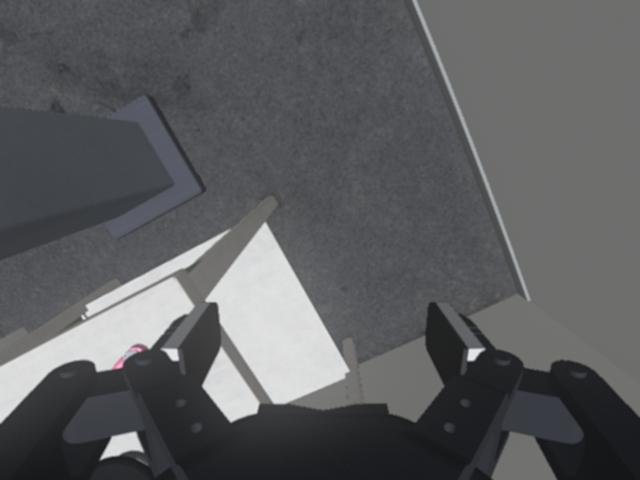

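The top view shows the black lid at about (253,286), its flap and lip pointing up-left at (247,270). The jug is at (374,248), handle toward (390,285) and spout near (367,224). The pink look-alikes are at (196,338) and (321,322), cups at (218,195) and (261,180), tamper at (447,308).

```bash
cat > h.py <<'E'
import numpy as np, cv2
from scipy.spatial.transform import Rotation as R
from workcell import robot
def q2r(q): return R.from_quat([q[1],q[2],q[3],q[0]])
def cam(n,st=None):
    p=robot.camera_params(n)
    K=np.array([[p['fx'],0,p['cx']],[0,p['fy'],p['cy']],[0,0,1]]); D=np.array(p['distortion'])
    if 'mount' in p:
        st=st or robot.read_state(); M=np.array(p['mount']); Rt=q2r(st['tool_rot']).as_matrix()
        return K,D,Rt@M[:3,3]+st['ee_pos'],Rt@M[:3,:3]
    return K,D,np.array(p['origin']),q2r(p['attitude']).as_matrix()
def ray(c,uv):
    K,D,o,Rm=c
    u=cv2.undistortPoints(np.array([[uv]],float),K,D)[0,0]
    return o,Rm@np.array([u[0],-u[1],-1.])
def onz(c,uv,z):
    o,d=ray(c,uv); return o+d*(z-o[2])/d[2]
def proj(c,P):
    K,D,o,Rm=c
    q=(np.atleast_2d(P)-o)@Rm; q=q*[1,-1,-1]
    return cv2.projectPoints(q,np.zeros(3),np.zeros(3),K,D)[0][:,0]
E
python3 - <<'E'
from h import *
for n in ("top","scene"):
    im=robot.capture(n).copy(); c=cam(n)
    for l in ("jug","lid","lid_flap","lid_bar","jug_mouth","jug_spout","cup_a","tamper","lid_flap_tip","lid_lip"):
        for r in robot.masks_of(l,n)[:4]:
            if r['score']<.3: continue
            ys,xs=np.nonzero(r['mask'])
            print(n,l,round(r['score'],2),np.round(r['xy']),len(xs),(xs.min(),xs.max(),ys.min(),ys.max()))
c=cam("top")
print(onz(c,(253,286),42),onz(c,(375,245),150),onz(c,(390,285),140),onz(c,(367,223),150))
im=robot.capture("top")[170:340,170:500]
cv2.imwrite("pics/topc.png",cv2.resize(im,None,fx=2.4,fy=2.4,interpolation=cv2.INTER_CUBIC)[:,:,::-1])
E
```

```text
top jug 0.74 [372. 251.] 2562 (np.int64(347), np.int64(397), np.int64(218), np.int64(291))
top lid 0.86 [321. 321.] 1497 (np.int64(300), np.int64(342), np.int64(300), np.int64(344))
top lid 0.67 [449. 310.] 627 (np.int64(432), np.int64(462), np.int64(295), np.int64(321))
top lid 0.63 [254. 285.] 1460 (np.int64(232), np.int64(274), np.int64(263), np.int64(306))
top lid 0.62 [217. 199.] 618 (np.int64(205), np.int64(231), np.int64(176), np.int64(210))
top lid_flap 0.62 [330. 337.] 193 (np.int64(322), np.int64(337), np.int64(328), np.int64(345))
top lid_flap 0.53 [246. 272.] 115 (np.int64(240), np.int64(253), np.int64(265), np.int64(276))
top lid_flap 0.44 [189. 351.] 174 (np.int64(183), np.int64(196), np.int64(345), np.int64(361))
top lid_bar 0.94 [322. 324.] 1450 (np.int64(300), np.int64(342), np.int64(300), np.int64(343))
top lid_bar 0.85 [252. 286.] 1448 (np.int64(233), np.int64(274), np.int64(263), np.int64(306))
top lid_bar 0.54 [376. 251.] 2536 (np.int64(348), np.int64(397), np.int64(219), np.int64(290))
top jug_mouth 0.77 [375. 250.] 2553 (np.int64(347), np.int64(397), np.int64(2
[... 2851 characters left out ...]
int64(183), np.int64(244), np.int64(251))
scene lid_flap_tip 0.52 [241. 315.] 156 (np.int64(233), np.int64(250), np.int64(309), np.int64(321))
scene lid_flap_tip 0.46 [273. 252.] 83 (np.int64(270), np.int64(277), np.int64(245), np.int64(258))
scene lid_lip 0.78 [256. 309.] 1560 (np.int64(228), np.int64(278), np.int64(287), np.int64(332))
scene lid_lip 0.62 [261. 264.] 1246 (np.int64(239), np.int64(284), np.int64(244), np.int64(284))
scene lid_lip 0.57 [196. 252.] 1151 (np.int64(168), np.int64(214), np.int64(233), np.int64(269))
[479.71585447 158.48104944  42.        ] [ 549.2632338 -106.4929204  150.       ] [ 468.8305497  -135.31622026  140.        ] [595.39408291 -91.5724055  150.        ]
```

View pics/topc.png

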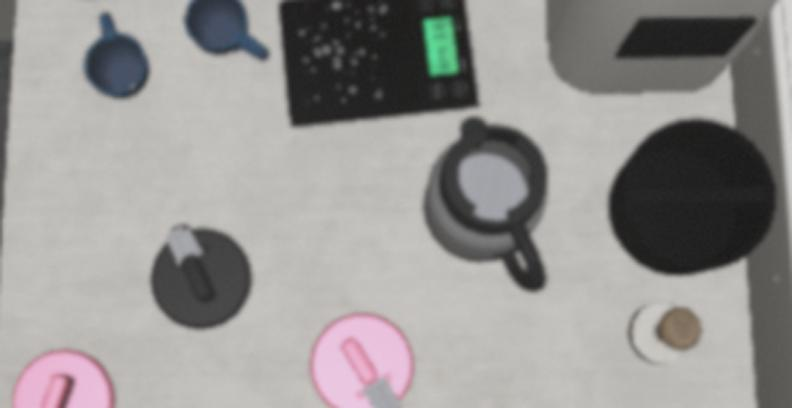

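```bash
cat >> h.py <<'E'
def rel(xyz,yaw,st=None):
    "travel, rot for tool pointing down with tool x at world yaw (deg)"
    st=st or robot.read_state(); R0=q2r(st['tool_rot'])
    y=np.radians(yaw); Rt=R.from_matrix(np.array([[np.cos(y),np.sin(y),0],[np.sin(y),-np.cos(y),0],[0,0,-1]]).T.T)
    t=R0.inv().apply(np.array(xyz)-st['ee_pos']); r=(R0.inv()*Rt).as_rotvec()
    print('travel',np.round(t,1),'rot',np.round(r,3))
def yawof(st): 
    x=q2r(st['tool_rot']).as_matrix()[:,0]; return np.degrees(np.arctan2(x[1],x[0]))
E
python3 -c "
from h import *
rel((480,158,210),29)"
```

```text
travel [-356.1 -266.4   21.3] rot [-0.    -0.     2.165]
```

```bash
python3 -m jog '[{"rot":[0,0,2.165],"travel":[-356,-266,21],"grip":1},{"rot":[0,0,2.165],"travel":[-356,-266,21],"grip":1},{"rot":[0,0,2.165],"travel":[-356,-266,21],"grip":1},{"rot":[0,0,2.165],"travel":[-356,-266,21],"grip":1},{"rot":[0,0,2.165],"travel":[-356,-266,21],"grip":1},{"rot":[0,0,2.165],"travel":[-356,-266,21],"grip":1},{"rot":[0,0,2.165],"travel":[-356,-266,21],"grip":1},{"rot":[0,0,2.165],"travel":[-356,-266,21],"grip":1},{"rot":[0,0,2.165],"travel":[-356,-266,21],"grip":1},{"rot":[0,0,2.165],"travel":[-356,-266,21],"grip":1},{"rot":[0,0,2.165],"travel":[-356,-266,21],"grip":1},{"rot":[0,0,2.165],"travel":[-356,-266,21],"grip":1}]' 60
python3 - <<'E'
from h import *
st=robot.read_state(); print(st['joints'],st['joint_vel'].max(),yawof(st)); im=robot.capture("wrist"); cv2.imwrite("pics/w1.png",im[:,:,::-1])
E
```

```text
clock: 2.8
ee_pos: [480.2, 158.6, 210.4]
tool_rot: [-0.0, 0.969, 0.248, 0.0]
contact_force: [-0.1, 0.0, -0.7]
grip_width: 85.4
[-0.90994458  0.28355916  0.61498272  1.9243504  -0.19418713  0.99196545
 -1.27652273] 0.17098951462812687 28.71579487722743
```

View pics/w1.png

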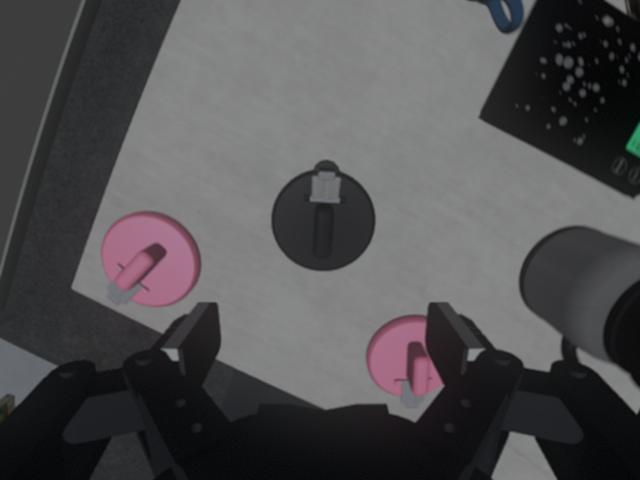

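The lid is at (324,219) in the wrist view, lip at (326,165), bar pointing nearly straight up the image, flap half-open.

```bash
cat > fit.py <<'E'
from h import *
from scipy.optimize import least_squares
def fitlid(im,c,g0,z0=0.,save=None):
    g=cv2.cvtColor(im,cv2.COLOR_RGB2GRAY)
    x,y,yaw=g0
    # radial edge search of cap's outline (top edge at 42, avoid lip sector)
    pts=[]
    p0=proj(c,[x,y,z0+42])[0]
    for a in np.radians(np.arange(0,360,6)):
        d=(a-yaw+np.pi)%(2*np.pi)-np.pi
        if abs(d)<0.55: continue
        ps=proj(c,[[x+r*np.cos(a),y+r*np.sin(a),z0+42] for r in np.arange(38,62,.5)])
        v=cv2.remap(cv2.GaussianBlur(g,(0,0),1),ps[:,0].astype(np.float32),ps[:,1].astype(np.float32),cv2.INTER_LINEAR).ravel().astype(float)
        gr=np.diff(v); k=gr.argmax()
        if gr[k]>3: pts.append(ps[k])
    pts=np.array(pts)
    W=np.array([onz(c,p,z0+42) for p in pts])
    f=lambda q: np.hypot(W[:,0]-q[0],W[:,1]-q[1])-q[2]
    s=least_squares(f,[x,y,48],loss='soft_l1',f_scale=1)
    return s.x,np.std(s.fun),len(pts)
E
python3 - <<'E'
from fit import *
st=robot.read_state(); im=robot.capture("wrist"); c=cam("wrist",st)
print(onz(c,(324,219),42))
x=(*onz(c,(324,219),42)[:2],np.radians(29))
for i in range(3):
    s,sd,n=fitlid(im,c,x); x=(s[0],s[1],x[2]); print(s,sd,n)
print('lip',onz(c,(325.5,160.5),36))
L=onz(c,(325.5,160.5),32); print(np.degrees(np.arctan2(L[1]-s[1],L[0]-s[0])), np.hypot(*(L[:2]-s[:2])))
for (a,b) in (((323,205),(323,255)),):
    A=onz(c,a,75);B=onz(c,b,75); print('bar',np.degrees(np.arctan2(A[1]-B[1],A[0]-B[0])),A,B)
# overlay
y=np.radians(28.5)
def W(x_,y_,z): return [s[0]+x_*np.cos(y)-y_*np.sin(y), s[1]+x_*np.sin(y)+y_*np.cos(y), z]
o=im.copy()
for z,pp in ((75,[(-25,-8),(19,-8),(19,8),(-25,8)]),(42,[(22,-12),(22,12)]),(42,[(48*np.cos(t),48*np.sin(t)) for t in np.arange(0,6.2,.1)]),(32,[(56,0),(54,0)]) ):
    q=proj(c,[W(a,b,z) for a,b in pp]); cv2.polylines(o,[np.int32(q*8)],True,(0,255,0),1,cv2.LINE_AA,3)
cv2.imwrite("pics/w1o.png",cv2.resize(o[130:300,240:410],None,fx=3.5,fy=3.5,interpolation=cv2.INTER_CUBIC)[:,:,::-1])
E
```

```text
[485.9902198  158.51486297  42.        ]
[483.37665739 158.16325229  46.76963154] 0.24217506265746935 49
[483.44635509 158.23931858  46.77828208] 0.2977766129117693 49
[483.3682071  158.22472569  46.74269977] 0.3007812713874181 49
lip [531.77440833 181.94126782  36.        ]
26.060953775653484 53.75239555688602
bar 28.557871077245345 [501.48300976 168.01894246  75.        ] [464.69214607 147.99499175  75.        ]
```

View pics/w1o.png

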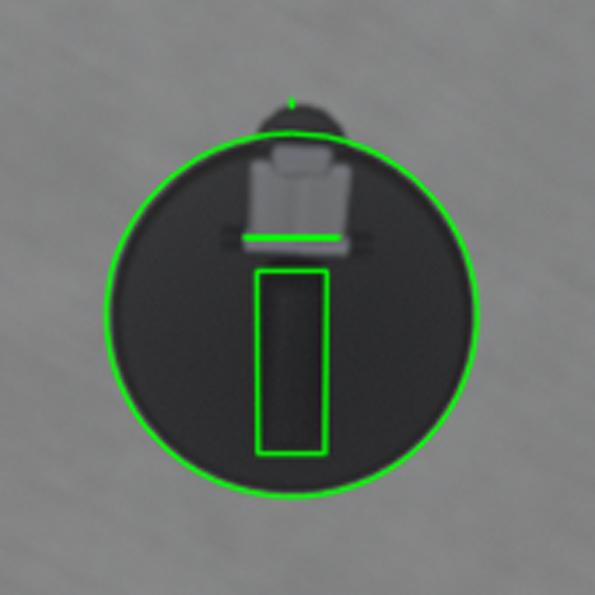

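Lid fit: centre about (483.4,158.3), yaw about 26° (rim fit 0.3 mm; lip 54–56 mm out). Before grasping, I'll look at the jug from the same relative viewpoint.

```bash
python3 -c "
from h import *
rel((545,-106,318),30)"
```

```text
travel [ -71.1  263.  -107.6] rot [ 0.    -0.    -0.019]
```

```bash
python3 -m jog '[{"rot":[0,0,-0.02],"travel":[-40,63,-108],"grip":1},{"rot":[0,0,-0.02],"travel":[-71,263,-108],"grip":1},{"rot":[0,0,-0.02],"travel":[-71,263,-108],"grip":1},{"rot":[0,0,-0.02],"travel":[-71,263,-108],"grip":1},{"rot":[0,0,-0.02],"travel":[-71,263,-108],"grip":1},{"rot":[0,0,-0.02],"travel":[-71,263,-108],"grip":1},{"rot":[0,0,-0.02],"travel":[-71,263,-108],"grip":1},{"rot":[0,0,-0.02],"travel":[-71,263,-108],"grip":1},{"rot":[0,0,-0.02],"travel":[-71,263,-108],"grip":1}]' 60
python3 - <<'E'
from h import *
st=robot.read_state(); print(st['joints'],abs(st['joint_vel']).max(),yawof(st)); im=robot.capture("wrist"); cv2.imwrite("pics/w2.png",im[:,:,::-1])
E
```

```text
clock: 4.03
ee_pos: [545.3, -104.6, 318.1]
tool_rot: [-0.0, 0.965, 0.261, -0.0]
contact_force: [0.8, 0.2, -0.8]
grip_width: 85.5
[-0.47607704  0.298421    0.76279478  1.65382001 -0.21440469  1.27594298
 -0.71488713] 0.006797883641861697 30.277861061572075
```

View pics/w2.png

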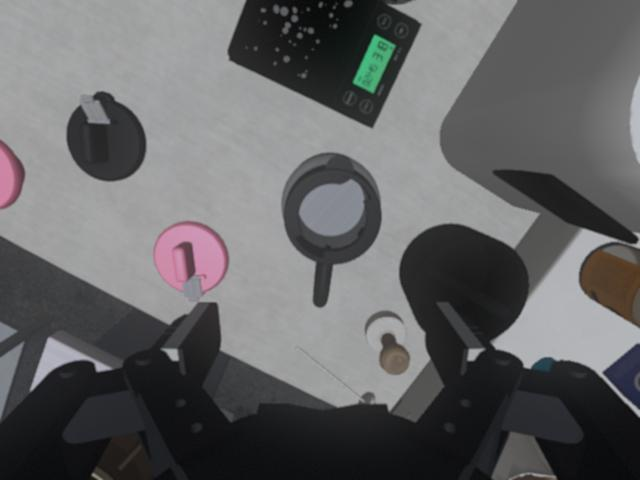

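Run:
```python
from h import *
im=cv2.imread("pics/w2.png")
c=im[140:320,260:410]; c=cv2.convertScaleAbs(c,alpha=1.6,beta=10)
cv2.imwrite("pics/w2c.png",cv2.resize(c,None,fx=3.3,fy=3.3,interpolation=cv2.INTER_CUBIC))
```

```text
(no output)
```

View pics/w2c.png

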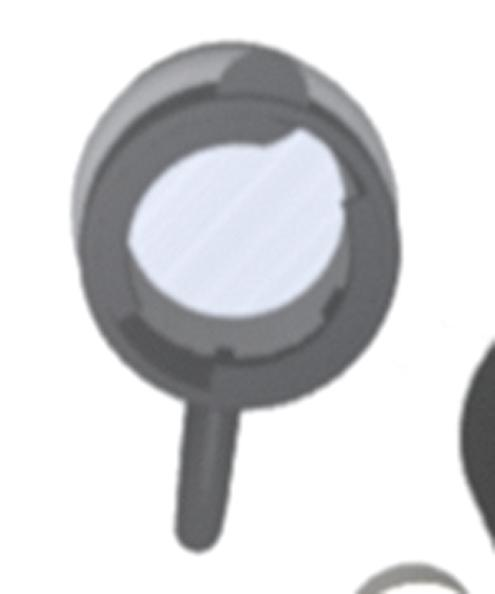

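Run:
```python
from fit import *
st=robot.read_state(); im=robot.capture("wrist"); c=cam("wrist",st)
P=[(78,250),(84,300),(110,350),(160,392),(255,408),(310,395),(360,350),(392,300),(401,250),(395,210)]
P=[(260+a/3.3,140+b/3.3) for a,b in P]
W=np.array([onz(c,p,150) for p in P])
s=least_squares(lambda q: np.hypot(W[:,0]-q[0],W[:,1]-q[1])-q[2],[550,-106,44.5]).x; print('hand fit',s)
# auto
g=cv2.GaussianBlur(cv2.cvtColor(im,cv2.COLOR_RGB2GRAY),(0,0),.8)
x,y=s[:2]
hy=np.radians(200)
for it in range(3):
    W=[]
    for a in np.radians(np.arange(0,360,4)):
        # tool yaw 30: bottom of image = yaw 210 ; use +-100deg excluding handle
        d=(a-np.radians(210)+np.pi)%(2*np.pi)-np.pi; dh=(a-hy+np.pi)%(2*np.pi)-np.pi
        if abs(d)>1.6 or abs(dh)<.3: continue
        rr=np.arange(38,52,.25); ps=proj(c,[[x+r*np.cos(a),y+r*np.sin(a),150] for r in rr]).astype(np.float32)
        v=cv2.remap(g,ps[:,0],ps[:,1],cv2.INTER_LINEAR).ravel().astype(float); gr=np.gradient(v); k=gr.argmax()
        if gr[k]>3: W.append(onz(c,ps[k],150))
    W=np.array(W); r=least_squares(lambda q: np.hypot(W[:,0]-q[0],W[:,1]-q[1])-q[2],[x,y,44.5],loss='soft_l1'); x,y=r.x[:2]; print(r.x,np.std(r.fun),len(W))
S=onz(c,(260+264/3.3,140+50/3.3),150); H=onz(c,(260+197/3.3,140+553/3.3),140)
print(S,np.hypot(*(S[:2]-[x,y])),np.degrees(np.arctan2(S[1]-y,S[0]-x)),H,np.hypot(*(H[:2]-[x,y])),np.degrees(np.arctan2(y-H[1],x-H[0])))
o=im.copy(); ya=np.radians(20)
T=np.arange(0,6.3,.05)
for pp in ([(44.5*np.cos(t),44.5*np.sin(t)) for t in T],[(31*np.cos(t),31*np.sin(t)) for t in T],[(0,0),(56,0)],[(38.5*np.cos(t),38.5*np.sin(t)) for t in np.radians(np.arange(127,174,3))],[(38.5*np.cos(t),38.5*np.sin(t)) for t in np.radians(np.arange(307,354,3))],[(-103,7.5),(-103,-7.5)]):
    q=proj(c,[[x+a*np.cos(ya)-b*np.sin(ya),y+a*np.sin(ya)+b*np.cos(ya),150] for a,b in pp]); cv2.polylines(o,[np.int32(q*8)],False,(0,255,0),1,cv2.LINE_AA,3)
cv2.imwrite("pics/w2o.png",cv2.resize(cv2.convertScaleAbs(o,alpha=1.6,beta=10)[140:320,260:410],None,fx=3.3,fy=3.3,interpolation=cv2.INTER_CUBIC)[:,:,::-1])
```

```text
hand fit [ 555.77163009 -110.56772966   44.2329829 ]
[ 556.0382135  -110.18527438   44.0930058 ] 0.25771806136370706 37
[ 556.00749292 -110.18148908   44.12630481] 0.21333701884457612 37
[ 555.85374797 -110.20662049   43.99612526] 0.2653037726240128 37
[606.53973722 -88.25592386 150.        ] 55.23497613970412 23.416098690434897 [ 469.02090467 -147.80475501  140.        ] 94.62326560993533 23.412341187534775
```

View pics/w2o.png

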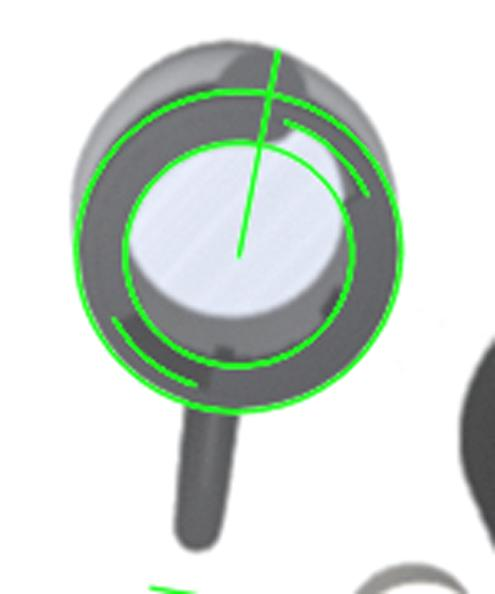

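Jug measured: mouth (555.9,-110.2) with 0.25 mm residual and radius 44.0 against 44.5. Spout yaw is 23.4°, agreeing between spout and handle, and the gaps match the model. Now to the lid.

```bash
python3 -c "
from h import *
rel((483.4,158.3,120),26)
rel((483.4,158.3,48),26)"
```

```text
travel [  79.  -258.7  198.3] rot [-0.    -0.     0.074]
travel [  79.  -258.7  270.3] rot [-0.    -0.     0.074]
```

```bash
python3 -m jog '[{"rot":[0,0,0.074],"travel":[79,-259,178],"grip":1},{"rot":[0,0,0.074],"travel":[79,-259,178],"grip":1},{"rot":[0,0,0.074],"travel":[79,-259,178],"grip":1},{"rot":[0,0,0.074],"travel":[79,-259,178],"grip":1},{"rot":[0,0,0.074],"travel":[79,-259,178],"grip":1},{"rot":[0,0,0.074],"travel":[79,-259,178],"grip":1},{"rot":[0,0,0.074],"travel":[79,-259,178],"grip":1},{"rot":[0,0,0.074],"travel":[79,-259,215],"grip":0.2},{"rot":[0,0,0.074],"travel":[79,-259,240],"grip":0.2},{"rot":[0,0,0.074],"travel":[79,-259,240],"grip":0.2}]' 60
python3 - <<'E'
from h import *
st=robot.read_state(); print(yawof(st)); im=robot.capture("wrist"); cv2.imwrite("pics/w3.png",im[:,:,::-1])
rel((483.4,158.3,48),26)
E
```

```text
clock: 5.38
ee_pos: [483.9, 155.7, 78.1]
tool_rot: [0.001, 0.975, 0.223, -0.001]
contact_force: [-0.1, 0.5, -0.4]
grip_width: 51.6
25.735421236890307
travel [-0.1 -2.5 31.1] rot [ 0.001 -0.    -0.004]
```

View pics/w3.png

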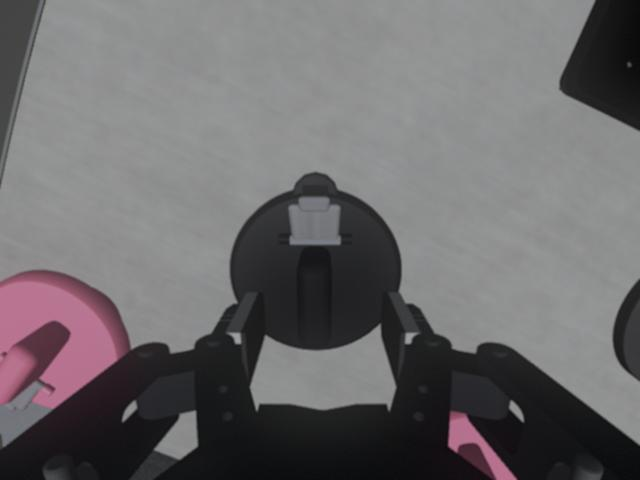

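Run:
```python
from h import *
rel((483.4,158.3,48),26)
```

```text
travel [-0.1 -2.5 31.1] rot [ 0.001 -0.    -0.004]
```

```bash
python3 -m jog '[{"rot":[0,0,0],"travel":[0,-2.5,20],"grip":0.2},{"rot":[0,0,0],"travel":[0,-2.5,30],"grip":0.2},{"rot":[0,0,0],"travel":[0,-2.5,30],"grip":0.2},{"rot":[0,0,0],"travel":[0,-2.5,30],"grip":-1},{"rot":[0,0,0],"travel":[0,-2.5,30],"grip":-1},{"rot":[0,0,0],"travel":[0,-2.5,30],"grip":-1},{"rot":[0,0,0],"travel":[0,-2.5,30],"grip":-1},{"rot":[0,0,0],"travel":[0,-2.5,30],"grip":-1}]' 60
python3 - <<'E'
from h import *
st=robot.read_state(); print(st['ee_pos'],yawof(st),st['contact_force'],st['ft_torque']); im=robot.capture("wrist"); cv2.imwrite("pics/w4.png",im[:,:,::-1])
E
```

```text
clock: 6.42
ee_pos: [483.3, 160.0, 49.1]
tool_rot: [-0.0, 0.975, 0.224, 0.001]
contact_force: [-0.5, -0.1, 6.9]
grip_width: 15.2
[483.33029207 159.98232311  49.07074696] 25.86955487382581 [-0.457837   -0.06664352  6.87050349] [-0.08107761  0.18030093  0.00435874]
```

View pics/w4.png

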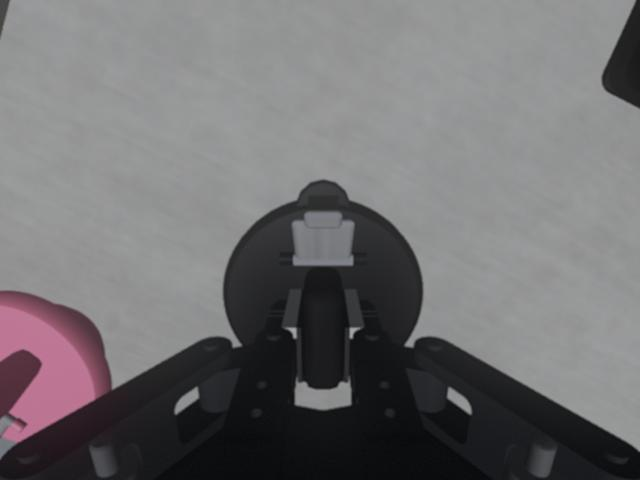

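Bar is between the pads (width 15.2 mm), lid aligned. Measure the lid's centre in the hand.

Run:
```python
from fit import *
st=robot.read_state(); im=cv2.imread("pics/w4.png"); c=cam("wrist",st)
g=cv2.GaussianBlur(cv2.cvtColor(im,cv2.COLOR_BGR2GRAY),(0,0),.8)
x,y=483.3,159.98; yw=np.radians(26)
for it in range(3):
    W=[]
    for a in np.radians(np.arange(-95,96,4)):
        if abs(a)<.5: continue
        a+=yw
        rr=np.arange(40,56,.25); ps=proj(c,[[x+r*np.cos(a),y+r*np.sin(a),42] for r in rr]).astype(np.float32)
        v=cv2.remap(g,ps[:,0],ps[:,1],cv2.INTER_LINEAR).ravel().astype(float); gr=np.gradient(v); k=gr.argmax()
        if gr[k]>3: W.append(onz(c,ps[k],42))
    W=np.array(W); r=least_squares(lambda q: np.hypot(W[:,0]-q[0],W[:,1]-q[1])-q[2],[x,y,48],loss='soft_l1'); x,y=r.x[:2]
d=q2r(st['tool_rot']).inv().apply([x-st['ee_pos'][0],y-st['ee_pos'][1],0])
print(r.x,np.std(r.fun),len(W),'offset in tool',d)
L=onz(c,(323,181),32); print(L,np.hypot(*(L[:2]-[x,y])),np.degrees(np.arctan2(L[1]-y,L[0]-x)))
for u in ((323,388),):print('bar rear',q2r(st['tool_rot']).inv().apply(onz(c,u,75)-st['ee_pos']))
```

```text
[484.91883857 158.95008285  46.33982144] 0.13144764608156362 34 offset in tool [9.72088183e-01 1.64622587e+00 1.34771875e-03]
[532.36051171 181.77240604  32.        ] 52.64571004905466 25.690377502732574
bar rear [-22.94287065   1.84147547 -25.98086722]
```

```bash
python3 -c "
from h import *
rel((555.7,-108.5,235),38)"
```

```text
travel [ -51.8  273.2 -186. ] rot [ 0.    -0.001 -0.212]
```

```bash
python3 -m jog '[{"rot":[0,0,0],"travel":[0,0,-40],"grip":-1},{"rot":[0,0,0],"travel":[0,0,-100],"grip":-1},{"rot":[0,0,-0.1],"travel":[-15,60,-160],"grip":-1},{"rot":[0,0,-0.212],"travel":[-27,115,-186],"grip":-1},{"rot":[0,0,-0.212],"travel":[-37,165,-186],"grip":-1},{"rot":[0,0,-0.212],"travel":[-46,215,-186],"grip":-1},{"rot":[0,0,-0.212],"travel":[-52,255,-186],"grip":-1},{"rot":[0,0,-0.212],"travel":[-52,273,-186],"grip":-1},{"rot":[0,0,-0.212],"travel":[-52,273,-186],"grip":-1},{"rot":[0,0,-0.212],"travel":[-52,273,-186],"grip":-1},{"rot":[0,0,-0.212],"travel":[-52,273,-186],"grip":-1}]' 80
python3 - <<'E'
from h import *
st=robot.read_state(); print(st['joints'],yawof(st),st['contact_force'],st['ft_torque']); rel((555.7,-108.5,183),38)
for n in ("wrist","scene"):
    im=robot.capture(n); cv2.imwrite(f"pics/{n}5.png",im[:,:,::-1])
E
```

```text
clock: 7.85
ee_pos: [554.9, -106.6, 234.2]
tool_rot: [-0.0, 0.945, 0.327, -0.0]
contact_force: [-0.4, -0.1, -2.1]
grip_width: 14.1
[-0.4142281   0.38219668  0.70414884  1.75851249 -0.27483092  1.10206188
 -0.52459048] 38.16578987964228 [-0.44888415 -0.13158578 -2.0807376 ] [ 0.00769544 -0.00748031  0.01260269]
travel [-0.5  2.  51.2] rot [-0.001 -0.     0.003]
```

View pics/wrist5.png

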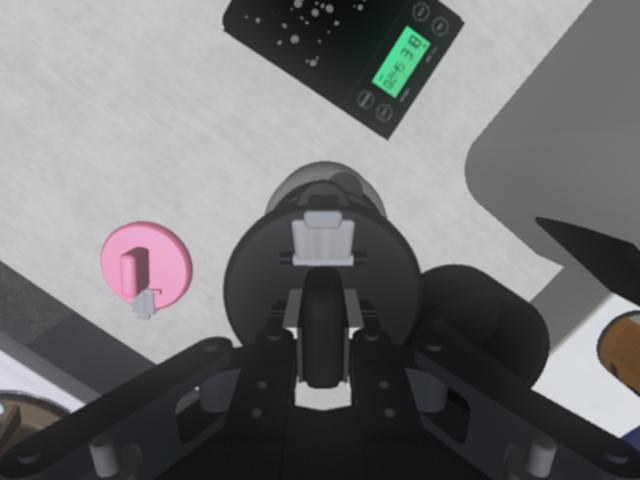

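View pics/scene5.png

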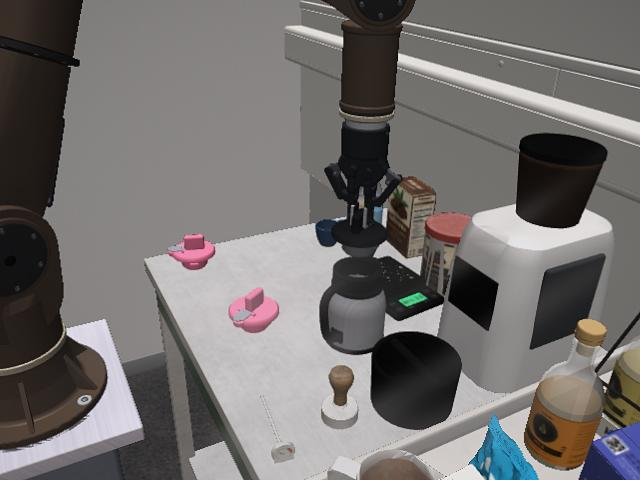

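Lid held straight over the jug. Move partway down and let it settle before inserting.

```bash
python3 -m jog '[{"rot":[0,0,0],"travel":[0,0.3,20],"grip":-1},{"rot":[0,0,0],"travel":[0,0.3,30],"grip":-1},{"rot":[0,0,0],"travel":[0,0.3,30],"grip":-1},{"rot":[0,0,0],"travel":[0,0.3,30],"grip":-1}]' 80
python3 -c "
from h import *
rel((555.7,-108.5,183),38)"
```

```text
clock: 8.45
ee_pos: [555.5, -108.7, 204.8]
tool_rot: [0.0, 0.945, 0.326, 0.0]
contact_force: [1.0, 0.0, -2.0]
grip_width: 14.4
travel [ 0.3 -0.1 21.8] rot [ 0.001 -0.     0.001]
```

```bash
python3 -m jog '[{"rot":[0,0,0],"travel":[0.3,0,6],"grip":-1},{"rot":[0,0,0],"travel":[0.3,0,12],"grip":-1},{"rot":[0,0,0],"travel":[0.3,0,12],"grip":-1}]' 80
python3 -c "
from h import *
rel((555.7,-108.5,183),38)"
```

```text
clock: 8.82
ee_pos: [555.1, -108.3, 191.7]
tool_rot: [-0.0, 0.945, 0.326, -0.0]
contact_force: [-0.7, 0.1, -1.3]
grip_width: 14.6
travel [0.4 0.5 8.7] rot [-0.001  0.001  0.001]
```

Entered freely. Continue to lug contact.

```bash
python3 -m jog '[{"rot":[0,0,0],"travel":[0.3,0.3,5],"grip":-1},{"rot":[0,0,0],"travel":[0.3,0.3,8],"grip":-1},{"rot":[0,0,0],"travel":[0.3,0.3,10],"grip":-1},{"rot":[0,0,0],"travel":[0.3,0.3,10],"grip":-1}]' 80
python3 -c "
from h import *
rel((555.7,-108.5,183),38)"
```

```text
clock: 9.32
ee_pos: [555.9, -108.5, 183.1]
tool_rot: [-0.0, 0.945, 0.326, 0.0]
contact_force: [-4.0, 2.3, 8.1]
grip_width: 14.5
travel [-0.2 -0.2  0.1] rot [-0.    -0.001  0.   ]
```

Lugs on the rim: height 134 mm, 8 N up. Now turn backward with light downward pressure.

```bash
python3 -m jog '[{"rot":[0,0,0],"travel":[0,0,0],"grip":-1},{"rot":[0,0,-0.09],"travel":[0,0,0.5],"grip":-1},{"rot":[0,0,-0.2],"travel":[0,0,1],"grip":-1},{"rot":[0,0,-0.32],"travel":[0,0,1],"grip":-1},{"rot":[0,0,-0.43],"travel":[0,0,1],"grip":-1},{"rot":[0,0,-0.54],"travel":[0,0,1],"grip":-1},{"rot":[0,0,-0.6],"travel":[0,0,1],"grip":-1},{"rot":[0,0,-0.6],"travel":[0,0,1],"grip":-1}]' 80
python3 -c "
from h import *
st=robot.read_state();print(yawof(st)-23.4,st['ft_torque'])
im=robot.capture('wrist'); cv2.imwrite('pics/w6.png',im[:,:,::-1])"
```

```text
clock: 10.32
ee_pos: [557.2, -109.3, 182.7]
tool_rot: [0.001, 0.807, 0.591, 0.001]
contact_force: [0.2, -0.8, 7.6]
grip_width: 14.9
49.038965023741405 [-0.19806297 -0.02115815  0.07901583]
```

View pics/w6.png

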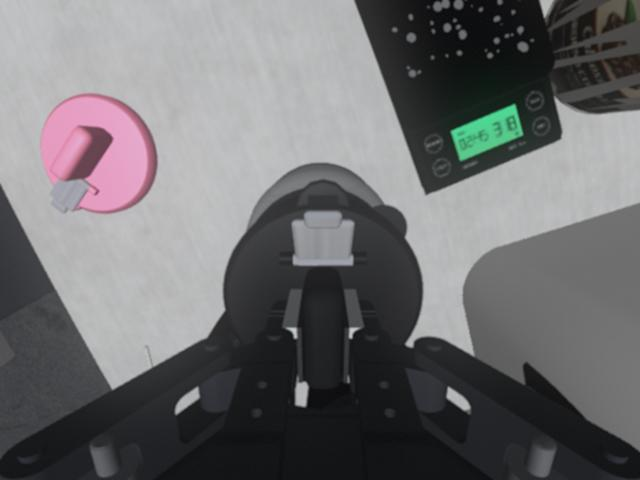

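At 49°, not dropped yet, jug still in place. Continue.

```bash
python3 -m jog '[{"rot":[0,0,-0.09],"travel":[0,0,0.5],"grip":-1},{"rot":[0,0,-0.17],"travel":[0,0,1],"grip":-1},{"rot":[0,0,-0.2],"travel":[0,0,2],"grip":-1},{"rot":[0,0,-0.2],"travel":[0,0,3],"grip":-1}]' 80
python3 -c "
from h import *
st=robot.read_state();print(yawof(st)-23.4,st['ft_torque'])"
```

```text
clock: 10.88
ee_pos: [555.9, -108.6, 178.2]
tool_rot: [-0.0, 0.744, 0.668, 0.0]
contact_force: [0.5, 0.2, -1.0]
grip_width: 14.4
60.40467509796121 [-0.02476042 -0.01629419 -0.01774312]
```

Over the gaps: it dropped with no force. Push home gently.

```bash
python3 -m jog '[{"rot":[0,0,0],"travel":[0,0,4],"grip":-1},{"rot":[0,0,0],"travel":[0,0,8],"grip":-1},{"rot":[0,0,0],"travel":[0,0,11],"grip":-1},{"rot":[0,0,0],"travel":[0,0,11],"grip":-1},{"rot":[0,0,0],"travel":[0,0,11],"grip":-1}]' 80
python3 -c "
from h import *
st=robot.read_state();print(yawof(st)-23.4,st['ft_torque'])"
```

```text
clock: 11.5
ee_pos: [555.9, -108.5, 169.1]
tool_rot: [-0.0, 0.744, 0.668, 0.001]
contact_force: [-8.2, 2.2, 21.4]
grip_width: 14.9
60.4392093878325 [ 0.49127702  1.9338882  -0.06211008]
```

Seated at 120 mm (21 N up). Turn forward.

```bash
python3 -m jog '[{"rot":[0,0,0],"travel":[0,0,-1.5],"grip":-1},{"rot":[0,0,0.12],"travel":[0,0,-1.5],"grip":-1},{"rot":[0,0,0.26],"travel":[0,0,-1.5],"grip":-1},{"rot":[0,0,0.4],"travel":[0,0,-1.5],"grip":-1},{"rot":[0,0,0.54],"travel":[0,0,-1.5],"grip":-1},{"rot":[0,0,0.68],"travel":[0,0,-1.5],"grip":-1},{"rot":[0,0,0.82],"travel":[0,0,-1.5],"grip":-1},{"rot":[0,0,0.93],"travel":[0,0,-1.5],"grip":-1},{"rot":[0,0,0.93],"travel":[0,0,-1.5],"grip":-1}]' 80
python3 -c "
from h import *
st=robot.read_state();print(yawof(st)-23.4,st['ft_torque'])
im=robot.capture('wrist'); cv2.imwrite('pics/w7.png',im[:,:,::-1])"
```

```text
clock: 12.62
ee_pos: [556.5, -108.6, 169.2]
tool_rot: [0.0, 0.965, 0.263, 0.001]
contact_force: [-1.2, -0.3, 4.0]
grip_width: 14.6
7.094451367167938 [ 0.17324885  0.0582112  -0.01479237]
```

View pics/w7.png

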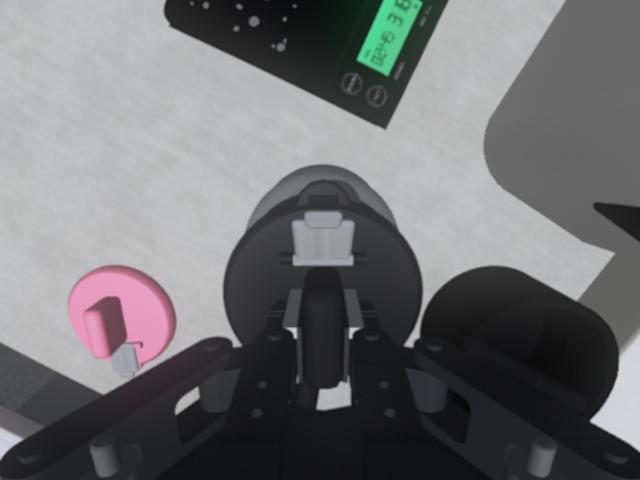

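At +7°, spout just emerging from under the lip. Continue in small turns to the stop.

```bash
python3 -m jog '[{"rot":[0,0,0.05],"travel":[0,0,0],"grip":-1},{"rot":[0,0,0.1],"travel":[0,0,0],"grip":-1},{"rot":[0,0,0.13],"travel":[0,0,0],"grip":-1},{"rot":[0,0,0.13],"travel":[0,0,0],"grip":-1}]' 80
python3 -c "
from h import *
st=robot.read_state();print(yawof(st)-23.4,st['ft_torque'])"
```

```text
clock: 13.18
ee_pos: [556.4, -108.7, 169.2]
tool_rot: [0.0, 0.98, 0.201, 0.001]
contact_force: [0.8, 0.9, 4.3]
grip_width: 14.2
-0.25801995006037615 [ 0.08489696  0.03380039 -0.07035564]
```

```bash
python3 -m jog '[{"rot":[0,0,0.03],"travel":[0,0,0],"grip":-1},{"rot":[0,0,0.06],"travel":[0,0,0],"grip":-1},{"rot":[0,0,0.06],"travel":[0,0,0],"grip":-1}]' 80
python3 -c "
from h import *
st=robot.read_state();print(yawof(st)-23.4,st['ft_torque'])
im=robot.capture('wrist'); cv2.imwrite('pics/w8.png',im[:,:,::-1])
im=robot.capture('top'); cv2.imwrite('pics/t8.png',im[:,:,::-1])"
```

```text
clock: 13.55
ee_pos: [556.3, -108.7, 169.2]
tool_rot: [0.0, 0.985, 0.171, 0.0]
contact_force: [-0.7, -0.1, 6.3]
grip_width: 14.5
-3.707269735171483 [0.09688199 0.13683922 0.18354614]
```

View pics/w8.png

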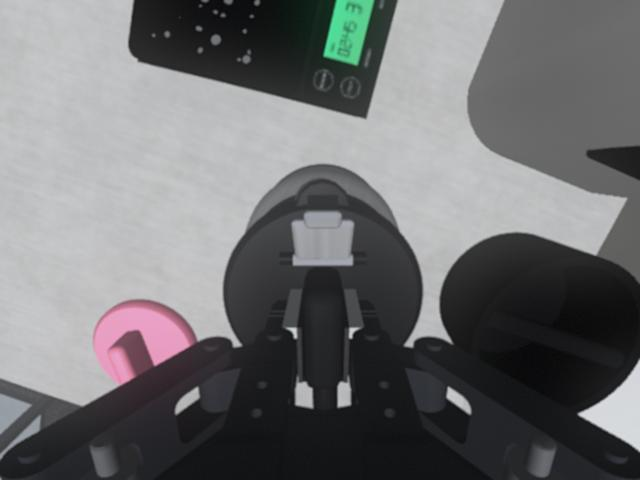

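Torque rose at about -4° (measured), and lip, spout and handle are in line in the picture: it is at the stop. Release and rise to inspect.

```bash
python3 -m jog '[{"rot":[0,0,0],"travel":[0,0,0],"grip":0.1},{"rot":[0,0,0],"travel":[0,0,0],"grip":0.1},{"rot":[0,0,0],"travel":[0,0,0],"grip":0.1},{"rot":[0,0,0],"travel":[0,0,-30],"grip":0.1},{"rot":[0,0,0],"travel":[0,0,-80],"grip":0.1},{"rot":[0,0,0],"travel":[0,0,-120],"grip":0.1},{"rot":[0,0,0],"travel":[0,0,-120],"grip":-1},{"rot":[0,0,0],"travel":[0,0,-120],"grip":-1},{"rot":[0,0,0],"travel":[0,0,-120],"grip":-1}]' 80
python3 -c "
from h import *
st=robot.read_state();print(yawof(st),st['ee_pos'])
im=robot.capture('wrist'); cv2.imwrite('pics/w9.png',im[:,:,::-1])
im=robot.capture('scene'); cv2.imwrite('pics/s9.png',cv2.resize(im[210:360,280:420],None,fx=4,fy=4,interpolation=cv2.INTER_CUBIC)[:,:,::-1])"
```

```text
clock: 14.78
ee_pos: [555.2, -108.2, 287.5]
tool_rot: [-0.0, 0.985, 0.171, -0.001]
contact_force: [0.2, 0.3, -0.6]
grip_width: -0.1
19.697506907677788 [ 555.22981447 -108.21578245  287.54819702]
```

View pics/w9.png

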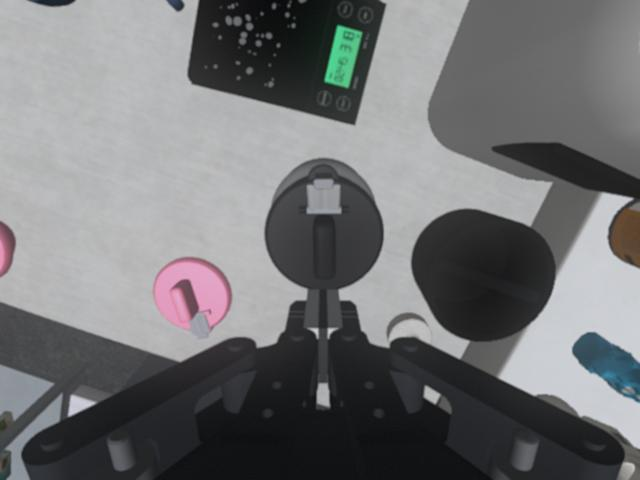

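View pics/s9.png

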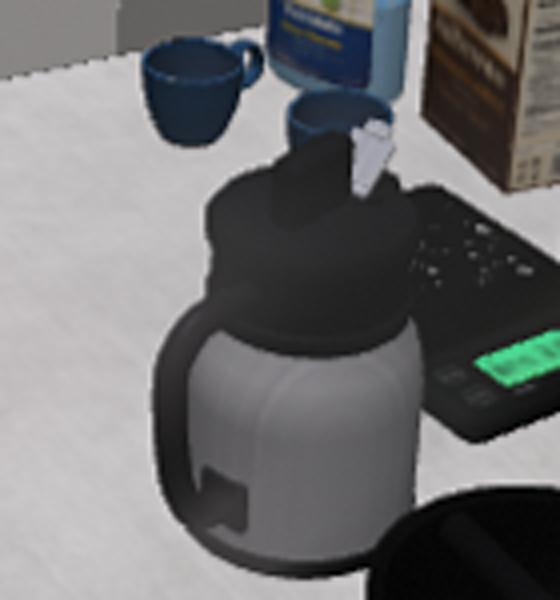

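Lid is flush on the jug, lip over the spout opposite the handle, flap steep at (323,180) in the wrist view. Estimate its angle.

Run:
```python
from fit import *
st=robot.read_state(); c=cam("wrist",st); cs=cam("scene")
im=cv2.imread("pics/w9.png")
s=(556,-109); yw=np.radians(20)
for i in range(3):
    r,sd,n=fitlid(im[:,:,::-1],c,(s[0],s[1],yw),120); s=r[:2]
print(r,sd,n)
q=np.array([s[0],s[1],120])
def W(ctr,x,y,z): return np.array([ctr[0]+x*np.cos(yw)-y*np.sin(yw),ctr[1]+x*np.sin(yw)+y*np.cos(yw),120+z])
true=(st['ee_pos'][0],st['ee_pos'][1])
for th in np.arange(0.3,1.3,.1):
    t=(22+30*np.cos(th)-2*np.sin(th),45+30*np.sin(th)+2*np.cos(th))
    a=proj(c,[W(s,t[0],0,t[1]),W(s,22,0,45)]); b=proj(cs,[W((556.3,-108.7),t[0],0,t[1]),W((556.3,-108.7),22,0,45)])
    print(round(th,1),np.round(t,1),np.round(a,1).ravel(),np.round((b-[280,210])*4).ravel())
L=onz(c,(323,166),152);print('lip yaw',np.degrees(np.arctan2(L[1]-s[1],L[0]-s[0])),np.hypot(*(L[:2]-s)))
```

```text
[ 558.26337254 -110.13575376   47.47717797] 1.4762608588457244 49
0.3 [50.1 55.8] [323.5 170.3 323.6 206.7] [384. 143. 344. 185.]
0.4 [48.9 58.5] [323.5 172.3 323.6 206.7] [382. 138. 344. 185.]
0.5 [47.4 61.1] [323.5 174.7 323.6 206.7] [381. 134. 344. 185.]
0.6 [45.6 63.6] [323.6 177.5 323.6 206.7] [379. 131. 344. 185.]
0.7 [43.7 65.9] [323.6 180.7 323.6 206.7] [376. 128. 344. 185.]
0.8 [41.5 67.9] [323.6 184.2 323.6 206.7] [374. 125. 344. 185.]
0.9 [39.1 69.7] [323.6 188.  323.6 206.7] [371. 123. 344. 185.]
1.0 [36.5 71.3] [323.6 192.  323.6 206.7] [368. 122. 344. 185.]
1.1 [33.8 72.6] [323.7 196.3 323.6 206.7] [364. 121. 344. 185.]
1.2 [31.  73.7] [323.7 200.6 323.6 206.7] [360. 121. 344. 185.]
lip yaw 20.373935987219973 51.747676756702475
```

Flap about 0.65–1 rad open. I'll run the shut fingertips along the tip's arc (hinge 22/45 mm, radius 30 mm), which works for any angle in that range.

```bash
python3 -m jog '[{"rot":[0,0,0],"travel":[38,0.8,50],"grip":-1},{"rot":[0,0,0],"travel":[38,0.8,82],"grip":-1},{"rot":[0,0,0],"travel":[38,0.8,88],"grip":-1},{"rot":[0,0,0],"travel":[38,0.8,93],"grip":-1}]'
python3 -c "
from h import *
st=robot.read_state();print(yawof(st),st['ee_pos'])
im=robot.capture('wrist'); cv2.imwrite('pics/w10.png',im[:,:,::-1])"
```

```text
clock: 15.38
ee_pos: [592.0, -97.2, 196.4]
tool_rot: [0.0, 0.985, 0.171, 0.0]
contact_force: [-0.7, -0.4, 0.3]
grip_width: 0.1
19.64290180539647 [592.02410648 -97.15517673 196.36813136]
```

View pics/w10.png

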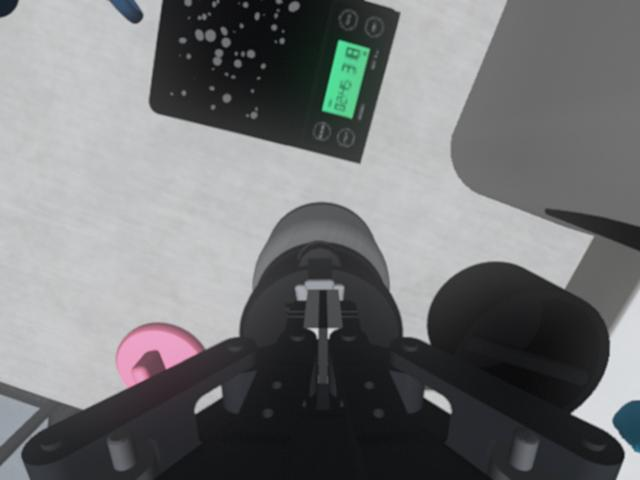

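Fingertips are just behind the flap's tip and over it, clear of the bar. Sweep along the arc.

```bash
python3 -m jog '[{"rot":[0,0,0],"travel":[2,-0.8,4],"grip":-1},{"rot":[0,0,0],"travel":[4,-0.8,8],"grip":-1},{"rot":[0,0,0],"travel":[6,-0.8,10],"grip":-1},{"rot":[0,0,0],"travel":[8,-0.8,12.5],"grip":-1},{"rot":[0,0,0],"travel":[10,-0.8,15],"grip":-1},{"rot":[0,0,0],"travel":[11.5,-0.8,17.5],"grip":-1},{"rot":[0,0,0],"travel":[12.5,-0.8,20],"grip":-1},{"rot":[0,0,0],"travel":[13.5,-0.8,23],"grip":-1},{"rot":[0,0,0],"travel":[14,-0.8,25],"grip":-1},{"rot":[0,0,0],"travel":[14,-0.8,27],"grip":-1},{"rot":[0,0,0],"travel":[14,-0.8,27],"grip":-1}]'
python3 -c "
from h import *
st=robot.read_state();print(st['ft_torque'])
im=robot.capture('wrist'); cv2.imwrite('pics/w11.png',im[:,:,::-1])"
```

```text
clock: 16.8
ee_pos: [604.8, -91.0, 168.7]
tool_rot: [-0.0, 0.985, 0.171, -0.0]
contact_force: [-0.4, 1.0, -0.1]
grip_width: -0.6
[0.01034416 0.01405723 0.05463665]
```

View pics/w11.png

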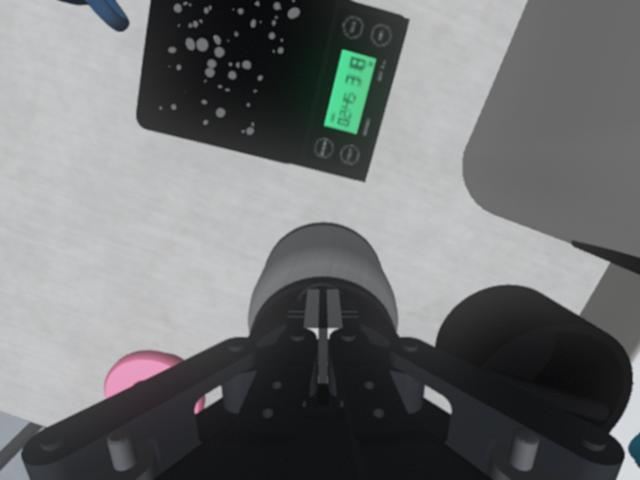

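Fingertips follow at 168.7 (48.7 above the lid's origin), no load yet. Press a few mm more to the cap.

```bash
python3 -m jog '[{"rot":[0,0,0],"travel":[0,0,1],"grip":-1},{"rot":[0,0,0],"travel":[0,0,2.5],"grip":-1},{"rot":[0,0,0],"travel":[0,0,3.5],"grip":-1},{"rot":[0,0,0],"travel":[0,0,3.5],"grip":-1}]'
```

```text
clock: 17.35
ee_pos: [605.6, -91.0, 166.7]
tool_rot: [-0.0, 0.985, 0.171, 0.001]
contact_force: [-2.6, 1.4, 12.0]
grip_width: -0.1
```

Firm contact at 46.7 mm with 12 N: the flap is flat. Retreat and check.

```bash
python3 -m jog '[{"rot":[0,0,0],"travel":[0,0,-8],"grip":-1},{"rot":[0,0,0],"travel":[-10,0,-60],"grip":-1},{"rot":[0,0,0],"travel":[-45,0,-120],"grip":-1},{"rot":[0,0,0],"travel":[-45,0,-120],"grip":-1},{"rot":[0,0,0],"travel":[-45,0,-120],"grip":-1}]'
python3 -c "
from h import *
im=robot.capture('wrist'); cv2.imwrite('pics/w12.png',im[:,:,::-1])
im=robot.capture('scene'); cv2.imwrite('pics/s12.png',cv2.resize(im[210:360,280:420],None,fx=4,fy=4,interpolation=cv2.INTER_CUBIC)[:,:,::-1])
im=robot.capture('top'); cv2.imwrite('pics/t12.png',im[:,:,::-1])"
```

```text
clock: 17.98
ee_pos: [562.5, -105.9, 285.6]
tool_rot: [-0.0, 0.985, 0.171, 0.001]
contact_force: [-0.6, 0.7, -0.6]
grip_width: 0.1
```

View pics/w12.png

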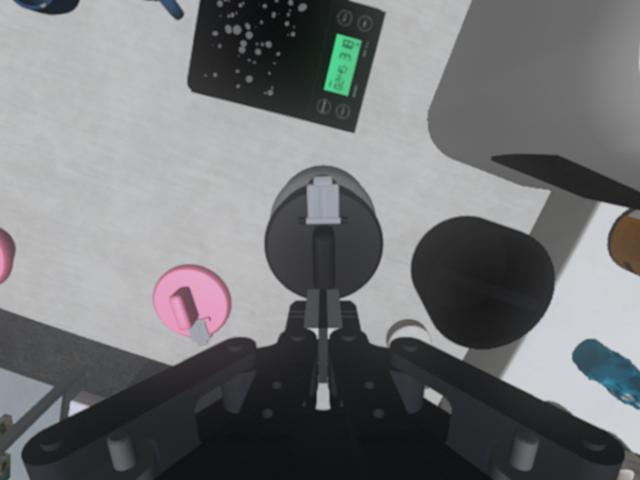

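View pics/s12.png

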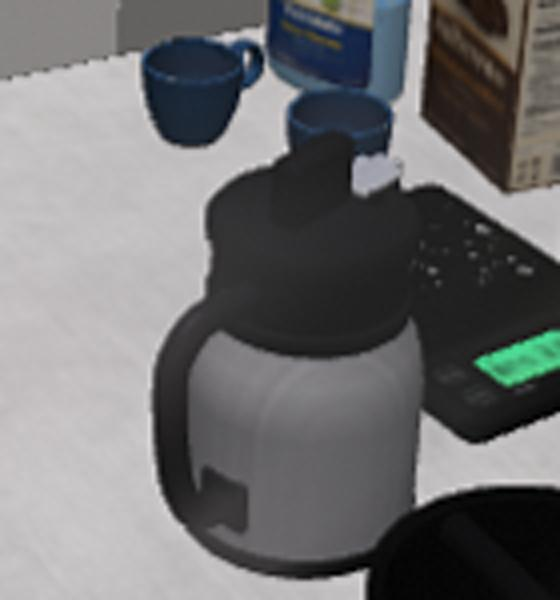

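View pics/t12.png

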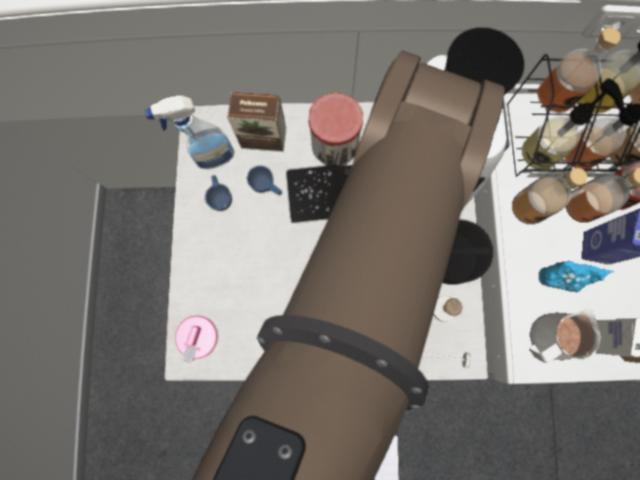

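Flap lies flat in both views. Move aside to check lip against spout/handle from the top camera.

```bash
python3 -m jog '[{"rot":[0,0,0],"travel":[0,-50,-30],"grip":-1},{"rot":[0,0,0],"travel":[0,-110,-30],"grip":-1},{"rot":[0,0,0],"travel":[-20,-170,-30],"grip":-1},{"rot":[0,0,0],"travel":[-40,-230,-30],"grip":-1},{"rot":[0,0,0],"travel":[-60,-290,-30],"grip":-1},{"rot":[0,0,0],"travel":[-60,-330,-30],"grip":-1},{"rot":[0,0,0],"travel":[-60,-330,-30],"grip":-1},{"rot":[0,0,0],"travel":[-60,-330,-30],"grip":-1}]'
python3 -c "
from h import *
im=robot.capture('wrist'); cv2.imwrite('pics/w13.png',im[:,:,::-1])
im=robot.capture('top'); cv2.imwrite('pics/t13.png',cv2.resize(im[170:340,170:500],None,fx=2.4,fy=2.4,interpolation=cv2.INTER_CUBIC)[:,:,::-1])"
```

```text
clock: 19.12
ee_pos: [394.8, 184.0, 314.7]
tool_rot: [0.001, 0.985, 0.171, -0.0]
contact_force: [-0.1, 0.7, -0.8]
grip_width: 0.1
```

View pics/w13.png

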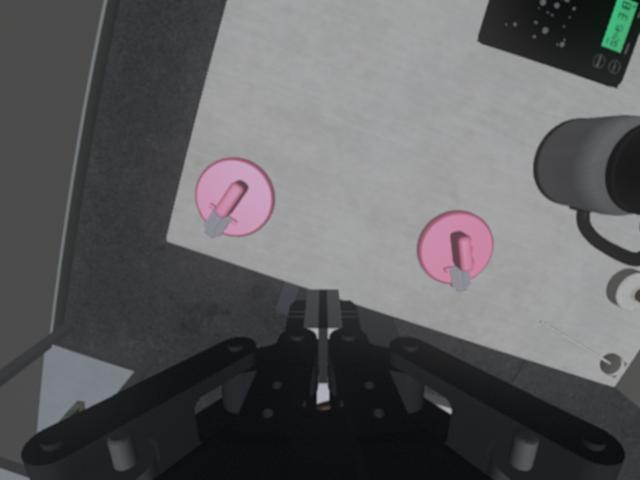

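View pics/t13.png

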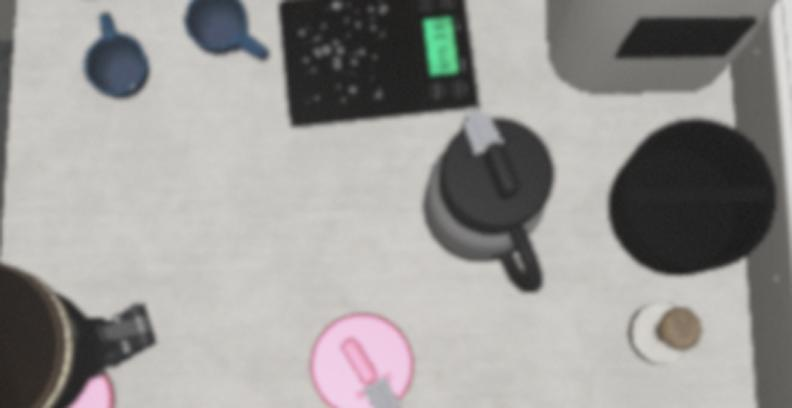

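Run:
```python
from h import *
c=cam("top")
def pt(u,v,z): return onz(c,(170+u/2.4,170+v/2.4),z)
A=pt(478,115,167);B=pt(514,190,195);H=pt(532,290,130);C=pt(497,175,162)
print('lid yaw',np.degrees(np.arctan2(A[1]-C[1],A[0]-C[0])),'handle yaw',np.degrees(np.arctan2(C[1]-H[1],C[0]-H[0])),C)
print(robot.finish_job())
```

```text
lid yaw 16.359152843635698 handle yaw 18.01580498762051 [ 551.02482689 -109.45661012  162.        ]
the job is handed in; nothing more can be done
None
```

The jug is closed: the lid is down on the rim, its lip is over the spout and the flap is shut. I handed the job in at about 19 s of the 48 s; no verdict came back.

1. **Set on the mouth:** I set the lid with its lugs on the rim, origin at about 134 mm. The lip was about 15° off the spout and the rim pushed back with 8 N.
2. **Turned backward:** The lid dropped freely at about 60°. I pushed it home to about 120 mm.
3. **Turned forward:** I stopped when the turning resistance rose to 0.18 N m, at the stop or very near it.
4. **Flap:** I swept the shut fingertips along the flap's arc and pressed with 12 N. They stopped 46.7 mm above the lid's origin, against 47 mm when shut.

**Last checks**
- **Lip over spout:** In the last top view the lip and handle directions agreed to 2° (16° and 18° by hand-picked pixels). The wrist-camera figures gave about 4° (20° against 23°, the latter measured before the lid went on). Both are inside the 10 mm limit, about 10° of turn.
- **Flap:** It looked flat in the wrist, scene and top views.
- **Jug, cups and tamper:** The jug stands upright about where it was, and the cups and tamper look unmoved. These were judged by eye.
- **Robot:** The gripper was clear of everything at hand-in.
- **Disagreements:** The cameras disagreed by up to about 5 mm on absolute position. I had estimated the flap's starting angle only as 0.65–1 rad, and a later view suggested about 0.5 rad; neither affected the result.

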